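# Build up the idler wheel and hold the belt tensioner back

### The arm

A 6-joint arm with a two-finger parallel gripper is mounted at the origin on a cart in front of the work surface, level with it; the furniture and walls round the work are solid. World frame = base frame: x ahead of the robot, y to its left, z up, the work surface at z = 0. Lengths are in m, angles in rad, forces in N, time in s.
With the tool pointing down it reaches from about 0.325 to 0.9 m from the base axis. Payload 3.5 kg.
Tool frame: the origin (TCP) lies between the finger pads; the fingertips stand 14 mm ahead of it and the grasp point (between the pads) lies 5 mm behind it; z points along the fingers, y is the line along which they close (so a half turn about z gives the same grasp; the last joint's range is limited). The gripper opens to 85 mm and grips with 20 to 120 N. Pads are 22 mm wide; open, the fingers measure 114 mm over their backs; the gripper's body (76 mm by 85 mm) begins 54 mm behind the grasp point. The pads swing forward as they close: fully open they stand 13 mm farther back than shut.
Start: joints at [-1.207, 0.276, -0.026, 1.268, 0, 1.467], TCP at [0.281, -0.558, 0.245] pointing down, gripper open.
Joint ranges: [-3.12, 3.12], [-0.85, 1.88], [-1.08, 1.24], [-1.95, 2.15], [-1.57, 1.53], [-3.14, 3.14]. Speed limits (rad/s): [2.57, 2.57, 3.14, 3.14, 3.14, 3.14].

### API

Orientations are given as a unit quaternion [w, x, y, z].
In Python, from rig import monitor, cams, workorder, boxes_of, cut_out gives the robot as it stands.
- The arm moves only by the tool send_rows, never from a script. Its argument "series" is a list of rows, each a list of 5 numbers: the shift along the tool's x, y, z scaled (see below), then the turn about the tool's z scaled (see below), then the opening, from 0 (shut) to 1 (fully open). In form: [[x, y, z, roll, gripper], ...]. A call has 1 to 8 rows; each row is the pose to reach, as a shift and turn from the pose commanded when the call began, along the tool's axes at that moment; what a row does not reach only later rows make up. The controller multiplies each number of a shift by 80 mm and each number of a turn by 30 degrees. A row lasts 1/12 s, in which the tool goes at most 41.7 mm and 7.16 degrees, less where a joint would pass 70% of its speed; a pose out of reach is approached as far as the arm can. A call with a number of a shift or a turn outside -1 to 1 is refused whole. A call with a gripper value outside its range is refused whole. The fingers move at their own pace and stop on an object; "newtons" is the grip in N (left out, the last holds). Time passes only in rows, so rows that repeat a pose let the fingers close. It gives the time, the measured TCP pose, the force, the opening and the grip force at its end, in the units of the state.
- monitor.get_state(): the state, without advancing time (a new reading comes with each control period).
- cams.capture(name): name is "scene" or "top" or "wrist"; returns a dict with "color" (480x640x3 uint8, red, green, blue), "fx", "fy", "cx", "cy" (pixels), "R" (3x3) and "t" (3): a world point X has camera coordinates R X + t. Camera axes: x right, y down, z forward; pixel columns grow to the right and rows downward; lengths in m; the calibration is good to about 2 mm. The wrist camera is an equidistant fisheye: a pixel r from the principal point sees the ray r / f radians off the axis. A picture is of the moment at which its call begins. There is no depth.
- workorder.sign_off(): hands the job in; it is judged then, once.
Trained networks look in a picture, given as the dict that the camera call returned (one of the last four; its "shot" number tells which), for a name from the list of things; names that differ only in an ending like _2 or _b are one class to them, and where a whole thing is asked for, a point or a joint stands for the part that bears it (a point fixed in the world has none). Each returns a list of dicts, best first, with "score" (0 to 1); they miss things now and then, are a little off and sometimes report something else, mostly with a low value. They report only what shows in the picture. A call takes as long as a camera call. They do not tell look-alikes from the thing itself.
- boxes_of(target, picture): "bbox" ([centre column, centre row, width, height] in pixels, round what is visible of it).
- cut_out(target, picture): "region" (480x640 bool, what is visible of it) and "bbox" ([centre column, centre row, width, height] in pixels, round what is visible of it).
The state is a dict: "time_s": time; "q": joint angles; "qd": joint speeds; "tau": joint torques, N m; "tool_pos": TCP position; "orientation": TCP orientation; "ft_force": force on the tool from outside, world axes, zero at the start; "ft_torque": the same for the moment, N m; "gripper_width": opening from 0.0 (shut) to 1.0 (fully open); "grip_force": force on a finger pad.
Only numpy, scipy, OpenCV 4.12 (cv2) and the standard library are available. Lean on these libraries where they do the work, as an engineer would, in place of code of your own. Each camera call takes 0.05 s, during which the arm holds its last target. There are 200 camera calls.

### The job

Get the belt tensioner ready for its new belt: lay the black tyre disc flat and centred on the steel wheel seat, then lay the steel cap flange on the tyre, hub upward and centred, and let go of them. Then push the tensioner arm by its red knob away from the robot, past its ratchet click, right back to its stop, and finish while still holding the knob back there with the gripper, off the pawl, so that I can slip the belt on. Leave the wheel stack and the other things on the bench undisturbed.

Things in the scene. Friction and masses are not known exactly. Their poses are not given: they have to be found in the camera images.
- tensioner: The belt tensioner bracket, fixed to the bench: grey base plate 130 mm (its x) by 310 mm (its y), 12 mm thick. Origin: centre of the underside. Its x axis points away from the robot, give or take its yaw; its y axis points to the robot's left. The wheel seat is on its +y half. The arm's vertical pivot is at (0, -25) mm in its x and y; there the arm's spring hub reaches 64 mm above the bench. A brass pawl slider sits between pivot and seat, up to 48 mm above the bench.
- wheel_seat (a point): Centre of the top face of the wheel seat, a round steel flange, 68 mm across, on a blue block. The face is 40 mm above the bench; its point's z axis points up. It has a dark bolt spot in the middle and no peg: centring is by eye.
- tensioner_arm (a joint): Angle of the yellow tensioner arm (rad). 0: spring-held rest, nearest the robot; 0.68: hard stop. It grows as the knob is pushed along the bracket's +x (counter-clockwise from above). A spring always pushes it back, about 4.5 N at the knob at rest and 12 N at the stop; the pawl adds up to about 4 N before the click. The pawl clicks in behind the tooth at about 0.55; let go after that, the arm falls back on the pawl at about 0.53. Held well above 0.60 it is clear of the pawl.
- pawl (a joint): Lift of the brass pawl slider (m): 0 at rest, up to about 0.005 as the arm's tooth passes under it, and back below 0.002 once it has clicked in.
- red_knob (a point): Upright red knob on the end of the arm, 24 mm across and 32 mm tall, standing from 76 to 108 mm above the bench. This point: centre of its underside, 76 mm above the bench, 110 mm from the arm's pivot axis. It moves on an arc about the pivot, some 74 mm along the bracket's +x from rest to stop. Below it are an 11 mm gap round a thin stem and a roller 30 mm across.
- tyre_disc: Loose black rubber tyre disc, 56 mm across, 24 mm thick, flat on both faces, with a 14 mm hole and an orange ring round the hole on its top face. Origin: centre of its underside; z axis up. 0.07 to 0.14 kg.
- cap_flange: Loose steel cap flange: a disc 64 mm across and 8 mm thick with a round hub 30 mm across and 20 mm tall on its top (28 mm in all). Origin: centre of its underside; z axis up through the hub. 0.10 to 0.20 kg.
- tape_measure: Bystander: yellow pocket tape measure, 35x82x62 mm. Origin: centre of its underside.
- sanding_block_cork: Bystander: cork sanding block, 62x112x37 mm. Origin: centre of its underside.
- filament_tape: Bystander: grey roll of tape, 90 mm across, 48 mm tall. Origin: centre of its underside.
- hardener_tube: Bystander: white and red squeeze tube, 33x94x22 mm, lying. Origin: centre of its underside.
- marker_red: Bystander: white marker with a red cap, 16x120x17 mm, lying. Origin: centre of its underside.
- mixing_cup: Bystander: small red plastic cup standing at the right of the bracket (not the one at the back of the bench), 66 mm across, 61 mm tall. Origin: centre of its underside.
Mind the look-alikes: they are no part of the job. Several things have the shape of the tyre_disc; the one meant has the colours described above.

How it is judged:
By the outcome, as a careful person would: the job done as asked, in the order asked, and still so for the second after the job is handed in, while the arm keeps its last pose, push and grip.
It also fails if it takes over 61 s, if anything falls off the work surface, if the arm or the gripper's body presses on something with over 40 N, if the wrist force passes 120 N, or if a joint passes its speed limit or range.

## Working session

There is one attempt and no reset: what is moved stays moved. The work goes in short steps, Python scripts to look and compute and a tool call to move; the robot and the scene stay as the last step left them, time stands still between calls to the robot, and variables do not carry over. Pictures are saved under pics/ and viewed, at most 10 in all, crops included, and the job is handed in when it is done.

Besides the shell and the picture viewer there is one more tool, called after ">>>" as name(argument=value, ...) on one line, values as JSON. send_rows: Moves the arm, as the interface text tells. Shifts and turns lie within -1 to 1; 1 stands for 80 mm of shift or 30 degrees of turn. Its arguments: {"type":"object","properties":{"series":{"type":"array","items":{"type":"array","items":{"type":"number","minimum":-1,"maximum":1}}},"newtons":{"type":"number"}},"required":["series"]}

```bash
ls; mkdir -p pics
cat > h.py <<'E'
import numpy as np, cv2
from rig import monitor, cams, workorder, boxes_of, cut_out
from scipy.spatial.transform import Rotation as Rn
def ray(p,u,v):
    a=(u-p['cx'])/p['fx']; b=(v-p['cy'])/p['fy']
    if p.get('_w'):
        th=np.hypot(a,b); k=np.sin(th)/th if th>1e-9 else 1
        d=np.array([a*k,b*k,np.cos(th)])
    else: d=np.array([a,b,1.])
    R=np.array(p['R']); return -R.T@np.array(p['t']), R.T@d
def at(p,u,v,z):
    o,d=ray(p,u,v); return o+d*(z-o[2])/d[2]
def cap(n):
    p=cams.capture(n); p['_w']=(n=='wrist'); return p
def proj(p,X):
    c=np.array(p['R'])@np.array(X)+np.array(p['t'])
    if p.get('_w'):
        r=np.hypot(c[0],c[1]); th=np.arctan2(r,c[2]); return p['cx']+p['fx']*th*c[0]/r, p['cy']+p['fy']*th*c[1]/r
    return p['cx']+p['fx']*c[0]/c[2], p['cy']+p['fy']*c[1]/c[2]
def save(p,n): cv2.imwrite('pics/'+n+'.png',p['color'][:,:,::-1])
def tool(X):
    s=monitor.get_state(); q=s['orientation']; R=Rn.from_quat([q[1],q[2],q[3],q[0]])
    return R.inv().apply(np.array(X)-np.array(s['tool_pos']))
E
cat > a.py <<'E'
from h import *
s=monitor.get_state(); print({k:np.round(v,3) for k,v in s.items()})
a=[]
for n in ['top','scene']:
    p=cap(n); save(p,n)
    print(n,p['fx'],p['cx'],p['cy'],'pos',np.round(-np.array(p['R']).T@np.array(p['t']),3))
    for t,z in [('tyre_disc',.024),('cap_flange',.028),('wheel_seat',.04),('red_knob',.108),('tensioner',.012),('mixing_cup',.06),('tape_measure',.06),('sanding_block_cork',.037),('filament_tape',.048),('hardener_tube',.02),('marker_red',.017)]:
        for r in boxes_of(t,p)[:4]:
            b=r['bbox']; print(t,round(r['score'],2),np.round(b),np.round(at(p,b[0],b[1],z)[:2],3))
E
python3 a.py
```

```text
pics
{'time_s': np.float64(0.0), 'q': array([-1.207,  0.277, -0.028,  1.268, -0.   ,  1.467]), 'qd': array([ 0.002,  0.   , -0.   , -0.001, -0.   , -0.   ]), 'tau': array([-0.0000e+00, -4.4551e+01,  2.9520e+01,  1.7000e-02, -0.0000e+00,
       -0.0000e+00]), 'tool_pos': array([ 0.281, -0.557,  0.244]), 'orientation': array([-0.001,  0.973,  0.231, -0.   ]), 'ft_force': array([-0.358,  0.023,  0.046]), 'ft_torque': array([-0.051, -0.02 ,  0.015]), 'grip_force': np.float64(0.0), 'gripper_width': np.float64(0.999)}
top 442.1502815467296 321.3482225412591 240.5196957833634 pos [0.356 0.015 1.075]
tyre_disc 0.95 [168. 252.  25.  24.] [0.539 0.392]
tyre_disc 0.9 [217. 332.  27.  27.] [0.35  0.264]
tyre_disc 0.89 [202. 283.  24.  28.] [0.464 0.306]
tyre_disc 0.58 [154. 299.  25.  20.] [0.424 0.416]
cap_flange 0.64 [250. 295.  30.  20.] [0.434 0.19 ]
cap_flange 0.57 [245. 205.  37.  27.] [0.654 0.208]
wheel_seat 0.95 [363. 234. 135.  67.] [ 0.578 -0.08 ]
wheel_seat 0.62 [194. 210.  55.  27.] [0.637 0.329]
red_knob 0.76 [393. 230.  72.  29.] [ 0.572 -0.141]
red_knob 0.55 [494. 233.  30.  28.]
[... 750 characters left out ...]
.432]
tyre_disc 0.82 [355. 351.  33.  29.] [0.349 0.279]
tyre_disc 0.8 [229. 364.  31.  38.] [0.537 0.405]
cap_flange 0.79 [329. 320.  30.  19.] [0.426 0.227]
wheel_seat 0.75 [324. 233.  82.  90.] [ 0.586 -0.065]
red_knob 0.79 [337. 212.  45.  48.] [ 0.55  -0.069]
red_knob 0.55 [205. 328.  61.  60.] [0.562 0.42 ]
tensioner 0.64 [324. 237.  82.  94.] [ 0.598 -0.091]
mixing_cup 0.75 [371. 192.  20.  21.] [ 0.556 -0.321]
tape_measure 0.67 [213. 266.  24.  35.] [0.724 0.211]
sanding_block_cork 0.84 [204. 329.  58.  55.] [0.626 0.364]
hardener_tube 0.71 [336. 212.  47.  46.] [ 0.629 -0.225]
hardener_tube 0.7 [241. 290.  12.  33.] [0.652 0.213]
marker_red 0.49 [395. 265.  22.  27.] [ 0.38  -0.033]
```

Run:
```python
import cv2
i=cv2.imread('pics/top.png'); cv2.imwrite('pics/topc.png',cv2.resize(i[140:350,120:520],(800,420),interpolation=cv2.INTER_CUBIC))
i=cv2.imread('pics/scene.png'); cv2.imwrite('pics/scc.png',cv2.resize(i[170:430,190:450],(600,600),interpolation=cv2.INTER_CUBIC))
```

```text
(no output)
```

View pics/topc.png

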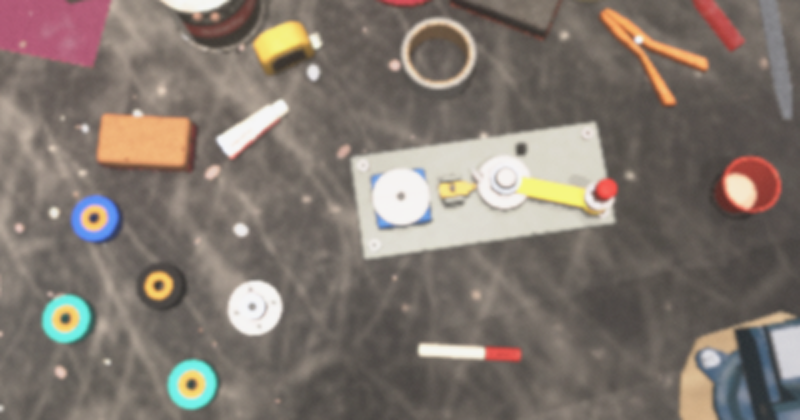

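View pics/scc.png

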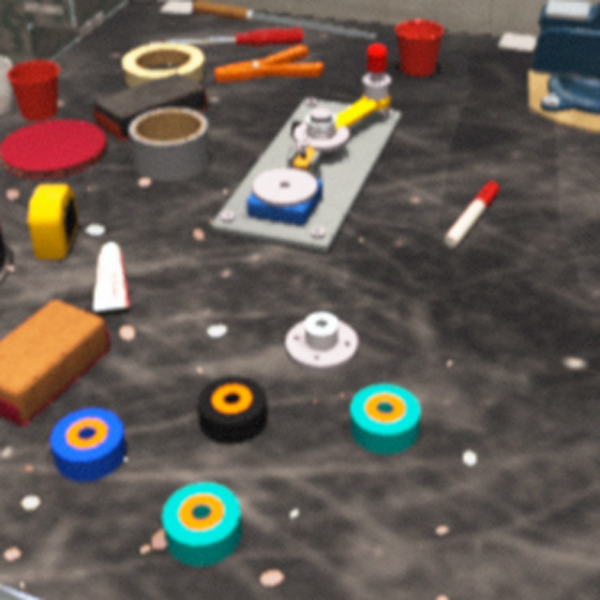

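The top crop shows the black tyre with its orange ring at full-image pixel (200,283). The flange is at (247,293), the seat at (320,238) and the knob at (423,234). The bracket is yawed about +8°. A blue vise at the lower right lies near my starting path, so I'll check its height.

View pics/scene.png

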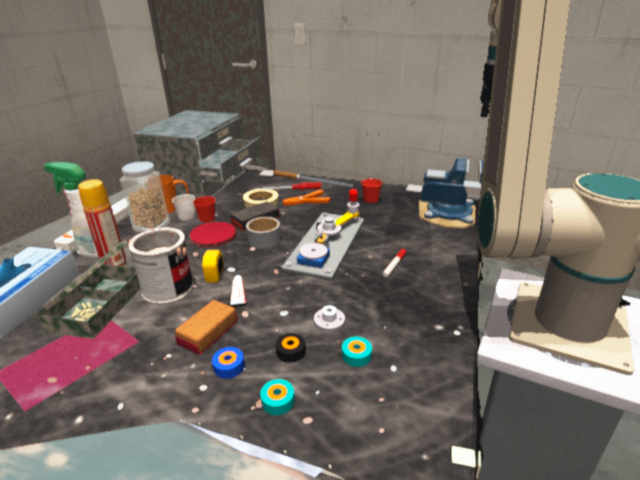

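```bash
cat > m.py <<'E'
from h import *
def cen(p,c,r,f):
    g=p['color'].astype(int); u,v=c; u0,v0=int(u-r),int(v-r)
    w=g[v0:v0+2*r+1,u0:u0+2*r+1]; m=f(w[...,0],w[...,1],w[...,2])
    ys,xs=np.nonzero(m); return (xs.min()+xs.max())/2+u0,(ys.min()+ys.max())/2+v0,len(xs),xs.mean()+u0,ys.mean()+v0
p=cap('top')
o=lambda R,G,B:(R>150)&(B<110)&(R-B>80)
red=lambda R,G,B:(R>140)&(G<70)
wh=lambda R,G,B:(np.minimum(np.minimum(R,G),B)>165)
for n,c,r,f,z in [('tyre',(200,283),12,o,.024),('knob',(423,234),10,red,.108),('seat',(320,238),17,wh,.04),('flange',(247,293),18,wh,.008)]:
    q=cen(p,c,r,f); print(n,np.round(q,1),np.round(at(p,q[3],q[4],z)[:2],4),np.round(at(p,q[0],q[1],z)[:2],4))
E
python3 m.py
```

```text
tyre [199.  282.5 145.  198.9 282.3] [0.4647 0.3125] [0.4643 0.3122]
knob [419.5 237.5   7.  419.3 237.6] [ 0.5553 -0.1981] [ 0.5554 -0.1986]
seat [ 320.   238.  1102.   319.9  237.2] [0.5705 0.024 ] [0.5687 0.0238]
flange [247.  293.5 598.  246.9 293.5] [0.4394 0.1999] [0.4393 0.1997]
```

The scene shows the vise at pixel (450,190), about 0.15 m tall, so I'll raise the tool before crossing. The wrist needs about +72° of yaw so the fingers close along the bracket's x.

>>> send_rows(series=[[0, 0, -0.3, -0.2, 1], [0, 0, -0.7, -0.4, 1], [0, 0, -1, -0.6, 1], [0, 0, -1, -0.8, 1]])

```text
time_s: 1.58
tool_pos: [0.2823, -0.5607, 0.332]
orientation: [0.005, 0.902, 0.431, -0.0]
ft_force: [0.8, -0.2, 0.9]
gripper_width: 0.997
grip_force: 0.0
```

>>> send_rows(series=[[0.25, -0.15, 0, -0.2, 1], [0.5, -0.35, 0, -0.4, 1], [0.75, -0.5, 0, -0.6, 1], [1, -0.7, 0, -0.8, 1]])

```text
time_s: 1.92
tool_pos: [0.2887, -0.4601, 0.3253]
orientation: [0.0, 0.793, 0.609, 0.0]
ft_force: [1.3, 0.1, -0.6]
gripper_width: 1.001
grip_force: 0.0
```

>>> send_rows(series=[[0.25, 0, 0, -0.2, 1], [0.5, 0, 0, -0.4, 1], [0.75, 0, 0, -0.6, 1], [1, 0, 0, -0.79, 1]])

```text
time_s: 2.25
tool_pos: [0.3096, -0.3825, 0.3254]
orientation: [0.0, 0.651, 0.759, -0.0]
ft_force: [0.3, 1.0, -0.4]
gripper_width: 1.002
grip_force: 0.0
```

>>> send_rows(series=[[0.5, 0.2, 0, 0, 1], [1, 0.38, 0, 0, 1]])

```text
time_s: 2.42
tool_pos: [0.3276, -0.3015, 0.3253]
orientation: [0.0, 0.654, 0.757, 0.0]
ft_force: [0.0, 1.0, 0.3]
gripper_width: 1.005
grip_force: 0.0
```

>>> send_rows(series=[[0.5, 0.2, 0, 0, 1], [1, 0.38, 0, 0, 1]])

```text
time_s: 2.58
tool_pos: [0.3453, -0.2192, 0.3254]
orientation: [0.0, 0.654, 0.757, 0.0]
ft_force: [1.9, 0.2, -0.2]
gripper_width: 1.001
grip_force: 0.0
```

>>> send_rows(series=[[0.5, 0.2, 0, 0, 1], [1, 0.38, 0, 0, 1], [1, 0.38, 0, 0, 1]])

```text
time_s: 2.83
tool_pos: [0.3636, -0.1313, 0.3256]
orientation: [-0.001, 0.65, 0.76, 0.001]
ft_force: [0.1, -0.0, -0.6]
gripper_width: 1.001
grip_force: 0.0
```

>>> send_rows(series=[[0.5, 0.2, 0, 0, 1], [1, 0.38, 0, 0, 1]])

```text
time_s: 3.0
tool_pos: [0.3818, -0.0556, 0.3257]
orientation: [0.001, 0.655, 0.756, 0.0]
ft_force: [0.4, 0.3, 0.2]
gripper_width: 1.001
grip_force: 0.0
```

>>> send_rows(series=[[0.5, 0.2, 0, 0, 1], [1, 0.38, 0, 0, 1]])

```text
time_s: 3.17
tool_pos: [0.3996, 0.027, 0.3257]
orientation: [0.001, 0.654, 0.757, 0.0]
ft_force: [0.7, -0.2, -0.4]
gripper_width: 0.999
grip_force: 0.0
```

>>> send_rows(series=[[0.5, 0.2, 0, 0, 1], [1, 0.38, 0, 0, 1]])

```text
time_s: 3.33
tool_pos: [0.4175, 0.1088, 0.3257]
orientation: [0.001, 0.653, 0.757, 0.0]
ft_force: [2.0, -0.5, 0.3]
gripper_width: 1.004
grip_force: 0.0
```

>>> send_rows(series=[[0.5, 0.2, 0.3, 0, 1], [1, 0.38, 0.7, 0, 1]])

```text
time_s: 3.5
tool_pos: [0.4346, 0.1781, 0.2825]
orientation: [0.002, 0.653, 0.758, 0.003]
ft_force: [0.5, -0.0, -0.4]
gripper_width: 1.002
grip_force: 0.0
```

>>> send_rows(series=[[0.5, 0.2, 0.5, 0, 1], [1, 0.38, 0.9, 0, 1], [1, 0.38, 0.9, 0, 1]])

```text
time_s: 3.75
tool_pos: [0.4502, 0.261, 0.2061]
orientation: [-0.001, 0.653, 0.758, -0.001]
ft_force: [-0.2, 0.4, 0.5]
gripper_width: 0.998
grip_force: 0.0
```

```bash
cat > w.py <<'E'
from h import *
import sys
p=cap('wrist'); save(p,sys.argv[1]); s=monitor.get_state()
print(np.round(s['tool_pos'],4),'yaw',np.round(np.degrees(2*np.arctan2(s['orientation'][2],s['orientation'][1])),1),'cam',np.round(-np.array(p['R']).T@np.array(p['t']),3),p['fx'],p['cx'],p['cy'])
for t,z in [('tyre_disc',.024),('cap_flange',.028),('wheel_seat',.04)]:
    for r in cut_out(t,p)[:4]:
        b=r['bbox']; ys,xs=np.nonzero(r['region']); print(t,round(r['score'],2),np.round(b),np.round(at(p,b[0],b[1],z)[:2],4),np.round(at(p,xs.mean(),ys.mean(),z)[:2],4))
E
python3 w.py w1
```

```text
[0.4495 0.2628 0.203 ] yaw 98.6 cam [0.44  0.327 0.336] 371.64829954431775 319.57175939900526 243.2580720165445
tyre_disc 0.9 [452.  92.  65.  66.] [0.5453 0.3929] [0.5431 0.3929]
tyre_disc 0.87 [318.  40.  68.  65.] [0.4255 0.4158] [0.4261 0.4179]
tyre_disc 0.82 [212. 197.  59.  64.] [0.3538 0.2698] [0.3525 0.27  ]
tyre_disc 0.8 [343. 168.  67.  66.] [0.4623 0.31  ] [0.4642 0.3128]
cap_flange 0.84 [298. 279.  66.  63.] [0.4387 0.2088] [0.439  0.2098]
wheel_seat 0.67 [384. 400.  94.  20.] [0.5412 0.0938] [0.5476 0.0981]
```

View pics/w1.png

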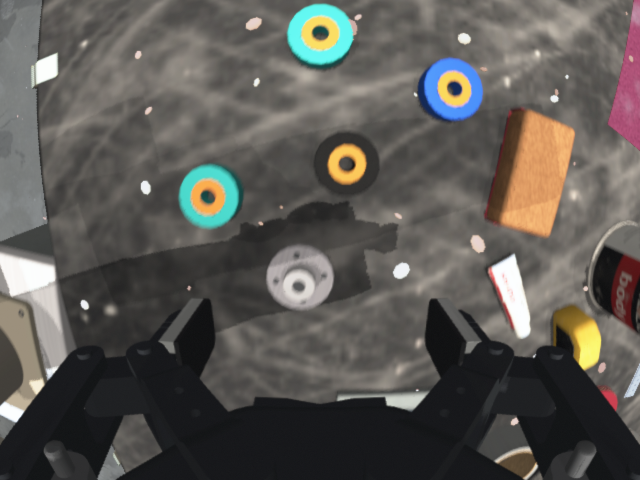

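The wrist view shows the black tyre's ring centred near (347,163). The flange disc is near (300,277) with its hub at (299,287). I'll centroid both properly.

```bash
cat > ring.py <<'E'
from h import *
def ring(p,u,v,r=22):
    g=p['color'].astype(int); m=((g[...,0]>150)&(g[...,0]-g[...,2]>70)).astype(np.uint8)
    Y,X=np.mgrid[:480,:640]; m[np.hypot(X-u,Y-v)>r]=0
    c=max(cv2.findContours(m,cv2.RETR_EXTERNAL,cv2.CHAIN_APPROX_NONE)[0],key=cv2.contourArea)
    return cv2.fitEllipse(c)
def tgt(p,u,v,z):
    X=at(p,u,v,z); return X, tool([X[0],X[1],0.1])/.08
E
python3 - <<'E'
from ring import *
p=cap('wrist')
e=ring(p,347,163); X,d=tgt(p,*e[0],.024); print('tyre',e,X.round(4),d.round(3))
g=cv2.cvtColor(p['color'],cv2.COLOR_RGB2GRAY)
print(cv2.HoughCircles(g[220:340,240:360],cv2.HOUGH_GRADIENT,1,5,param1=100,param2=12,minRadius=12,maxRadius=40)[0][:6]+[240,220,0])
for uv,z in [((300,277),.008),((299,287),.028)]: print(at(p,*uv,z).round(4))
E
```

```text
tyre ((346.1827087402344, 162.70582580566406), (37.20357894897461, 37.518409729003906), 96.21995544433594) [0.4647 0.3126 0.024 ] [0.643 0.268 1.362]
[[298.5        275.5         31.89999962]
 [293.5        273.5         27.10000038]
 [304.5        273.5         27.10000038]
 [297.5        281.5         18.29999924]
 [304.5        289.5         28.        ]
 [290.5        277.5         24.60000038]]
[0.4401 0.2001 0.008 ]
[0.4405 0.198  0.028 ]
```

>>> send_rows(series=[[0.33, 0.14, 0.3, 0, 1], [0.64, 0.27, 0.6, 0, 1], [0.64, 0.27, 1, 0, 1], [0.64, 0.27, 1, 0, 1], [0.64, 0.27, 1, 0, 1]])

```text
time_s: 4.42
tool_pos: [0.4637, 0.3112, 0.1283]
orientation: [-0.0, 0.654, 0.757, -0.002]
ft_force: [0.2, 0.5, 0.2]
gripper_width: 1.004
grip_force: 0.0
```

Run:
```python
from h import *
s=monitor.get_state(); print(np.round(s['tool_pos'],4),s['orientation'].round(4), tool([.4647,.3126,.018])/.08)
```

```text
[0.4637 0.3112 0.1283] [-4.000e-04  6.536e-01  7.568e-01 -1.500e-03] [0.01723424 0.01845376 1.3786431 ]
```

>>> send_rows(series=[[0.01, 0.02, 0.4, 0, 1], [0.01, 0.02, 0.8, 0, 1], [0.01, 0.02, 1, 0, 1], [0.01, 0.02, 1, 0, 1]])

```text
time_s: 4.75
tool_pos: [0.4649, 0.3119, 0.0477]
orientation: [-0.001, 0.654, 0.757, -0.002]
ft_force: [-0.7, -1.0, 0.2]
gripper_width: 1.002
grip_force: 0.0
```

>>> send_rows(series=[[0, 0, 0.15, 0, 1], [0, 0, 0.3, 0, 1], [0, 0, 0.38, 0, 1], [0, 0, 0.38, 0, 1]])

```text
time_s: 5.08
tool_pos: [0.4657, 0.3134, 0.0176]
orientation: [-0.0, 0.653, 0.757, -0.001]
ft_force: [-0.8, -0.9, -0.4]
gripper_width: 0.998
grip_force: 0.0
```

>>> send_rows(newtons=30, series=[[0, 0, 0, 0, 0.5], [0, 0, 0, 0, 0.5], [0, 0, 0, 0, 0.5], [0, 0, 0, 0, 0.5], [0, 0, 0, 0, 0.5], [0, 0, 0, 0, 0.5]])

```text
time_s: 5.58
tool_pos: [0.4665, 0.3141, 0.0192]
orientation: [0.0, 0.653, 0.757, 0.001]
ft_force: [-1.4, -0.8, 5.0]
gripper_width: 0.643
grip_force: 31.8
```

>>> send_rows(series=[[0, 0, -0.2, 0, 0.5], [0, 0, -0.6, 0, 0.5], [0, 0, -1, 0, 0.5]])

```text
time_s: 5.83
tool_pos: [0.4645, 0.313, 0.0975]
orientation: [-0.001, 0.653, 0.757, -0.002]
ft_force: [1.0, 0.1, -1.0]
gripper_width: 0.647
grip_force: 32.3
```

>>> send_rows(series=[[-0.3, 0.05, -0.4, 0, 0.5], [-0.7, 0.1, -0.7, 0, 0.5], [-0.93, 0.14, -0.8, 0, 0.5]])

```text
time_s: 6.08
tool_pos: [0.4912, 0.2413, 0.1669]
orientation: [0.003, 0.653, 0.757, 0.003]
ft_force: [0.9, -0.6, -1.4]
gripper_width: 0.645
grip_force: 32.4
```

>>> send_rows(series=[[-0.45, 0.07, 0, 0, 0.5], [-0.93, 0.14, 0, 0, 0.5]])

```text
time_s: 6.25
tool_pos: [0.5113, 0.1696, 0.1637]
orientation: [0.001, 0.652, 0.758, 0.002]
ft_force: [0.7, 0.1, -1.8]
gripper_width: 0.641
grip_force: 32.3
```

>>> send_rows(series=[[-0.45, 0.07, 0, 0, 0.5], [-0.93, 0.14, 0, 0, 0.5]])

```text
time_s: 6.42
tool_pos: [0.5323, 0.0967, 0.1624]
orientation: [0.0, 0.653, 0.758, 0.0]
ft_force: [0.2, 0.7, -1.2]
gripper_width: 0.645
grip_force: 32.3
```

>>> send_rows(series=[[-0.45, 0.07, 0, 0, 0.5], [-0.93, 0.14, 0, 0, 0.5]])

```text
time_s: 6.58
tool_pos: [0.5543, 0.0245, 0.1622]
orientation: [0.0, 0.653, 0.757, 0.0]
ft_force: [0.8, -0.8, -0.4]
gripper_width: 0.641
grip_force: 32.3
```

>>> send_rows(series=[[-0.45, 0.07, 0, 0, 0.5], [-0.93, 0.14, 0, 0, 0.5], [-0.93, 0.14, 0, 0, 0.5], [-0.93, 0.14, 0, 0, 0.5]])

```text
time_s: 6.92
tool_pos: [0.5767, -0.048, 0.1621]
orientation: [0.0, 0.655, 0.756, 0.0]
ft_force: [0.1, 1.2, -1.9]
gripper_width: 0.64
grip_force: 32.3
```

```bash
python3 w.py w2
```

```text
[ 0.576  -0.0465  0.1619] yaw 98.3 cam [0.567 0.019 0.292] 371.64829954431775 319.57175939900526 243.2580720165445
tyre_disc 0.82 [320. 318. 141. 144.] [ 0.5871 -0.1158] [ 0.5865 -0.1153]
cap_flange 0.54 [322. 224.  22.  45.] [ 0.5771 -0.0383] [ 0.5782 -0.0386]
wheel_seat 0.56 [325. 236. 175. 338.] [ 0.5799 -0.0438] [ 0.5737 -0.0083]
```

View pics/w2.png

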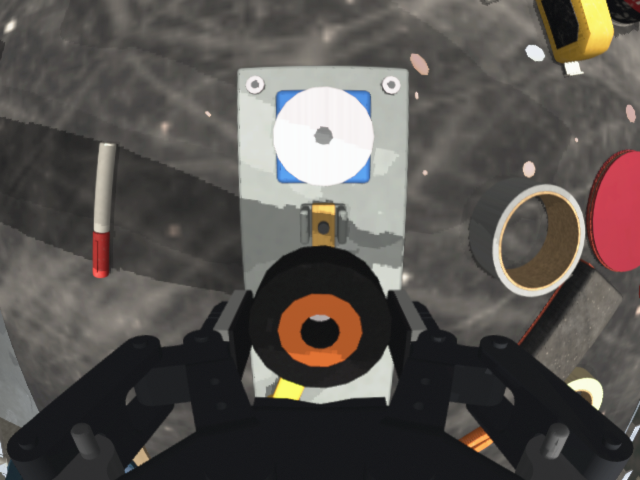

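The tyre is held level, with its ring at (320,330). The seat face is clear, with its bolt spot at (323,136), and the bracket yaw matches the tool.

```bash
cat > seat.py <<'E'
from ring import *
def whitec(p,u,v,r,th=190):
    g=p['color'].min(axis=2); m=(g>th).astype(np.uint8)
    Y,X=np.mgrid[:480,:640]; m[np.hypot(X-u,Y-v)>r]=0
    c=max(cv2.findContours(m,cv2.RETR_EXTERNAL,cv2.CHAIN_APPROX_NONE)[0],key=cv2.contourArea)
    return cv2.fitEllipse(cv2.convexHull(c))
E
python3 - <<'E'
from seat import *
p=cap('wrist'); s=monitor.get_state()
e=whitec(p,323,136,60); S=at(p,*e[0],.04); print('seat',e,S.round(4), at(p,323.5,135,.04).round(4))
r=ring(p,320,330,50); T=at(p,*r[0],s['tool_pos'][2]+.005); print('tyre',r,T.round(4),s['tool_pos'].round(4))
print('bracket edges yaw check', at(p,255,84,.014).round(4),at(p,391,84,.014).round(4))
D=S-T; a=np.radians(98.3); print(np.round(D,4),'x',(np.cos(a)*D[0]+np.sin(a)*D[1])/.08,'y',(np.sin(a)*D[0]-np.cos(a)*D[1])/.08)
t=cap('top'); e=whitec(t,320,238,17,165); print('top seat',at(t,*e[0],.04).round(4),e)
E
```

```text
seat ((318.7508239746094, 141.3512725830078), (104.18463134765625, 114.42247009277344), 105.84125518798828) [0.5647 0.0232 0.04  ] [0.5672 0.0279 0.04  ]
tyre ((319.5179748535156, 330.17242431640625), (71.2102279663086, 81.30023193359375), 89.42809295654297) [ 0.5757 -0.0458  0.167 ] [ 0.5756 -0.0446  0.162 ]
bracket edges yaw check [0.5113 0.0603 0.014 ] [0.611  0.0755 0.014 ]
[-0.0109  0.069  -0.127 ] x 0.8737707742919413 y -0.010844897911785528
top seat [0.5654 0.0155 0.04  ] ((323.4676818847656, 239.34954833984375), (25.27419090270996, 34.74966812133789), 21.06589698791504)
```

Run:
```python
from seat import *
p=cap('wrist')
g=cv2.cvtColor(p['color'],cv2.COLOR_RGB2GRAY)
h=cv2.HoughCircles(g[60:220,240:410],cv2.HOUGH_GRADIENT,1,5,param1=120,param2=15,minRadius=42,maxRadius=58)
print(h[0][:4]+[240,60,0])
sub=g[120:152,308:340]; ys,xs=np.nonzero(sub<170); print('bolt',len(xs),xs.mean()+308,ys.mean()+120)
# saturated white only
m=(p['color'].min(2)>240).astype(np.uint8); ys,xs=np.nonzero(m[70:200,260:390]); print(len(xs),xs.mean()+260,ys.mean()+70,xs.min()+260,xs.max()+260,ys.min()+70,ys.max()+70)
b=(p['color'][...,2].astype(int)-p['color'][...,0]>60).astype(np.uint8); ys,xs=np.nonzero(b[70:200,260:390]); c=[xs.min()+260,xs.max()+260,ys.min()+70,ys.max()+70]; print('blue',c)
for u,v in [h[0][0][:2]+[240,60],(323.5,135.5)]: print(at(p,u,v,.04).round(4))
t=cap('top'); g=cv2.cvtColor(t['color'],cv2.COLOR_RGB2GRAY)[220:258,300:342]; g=cv2.resize(g,None,fx=4,fy=4,interpolation=cv2.INTER_CUBIC)
h=cv2.HoughCircles(g,cv2.HOUGH_GRADIENT,1,5,param1=100,param2=12,minRadius=52,maxRadius=64); c=(h[0][:3,:2]+.5)/4-.5+[300,220]; print('top',c,h[0][:3,2]/4,[at(t,*k,.04).round(4) for k in c])
```

```text
[[324.5        142.5         50.70000076]
 [325.5        148.5         56.29999924]
 [324.5        137.5         53.        ]
 [330.5        141.5         55.20000076]]
bolt 223 325.0493273542601 141.11659192825113
7153 324.6015657765972 141.38920732559765 260 389 82 189
blue [np.int64(278), np.int64(371), np.int64(96), np.int64(188)]
[0.5688 0.0231 0.04  ]
[0.5675 0.0277 0.04  ]Traceback (most recent call last):
  File "<stdin>", line 12, in <module>
TypeError: 'NoneType' object is not subscriptable
```

Run:
```python
from seat import *
p=cap('wrist'); s=monitor.get_state(); g=cv2.cvtColor(p['color'],cv2.COLOR_RGB2GRAY)
sub=g[126:158,309:341]; ys,xs=np.nonzero(sub<170); b=(xs.mean()+309,ys.mean()+126)
S=at(p,*b,.04); r=ring(p,320,330,50); T=at(p,*r[0],s['tool_pos'][2]+.005)
D=S-T; a=np.radians(98.4); print(b,r[0],S.round(4),T.round(4),s['tool_pos'].round(4),np.round(D,4),'x',(np.cos(a)*D[0]+np.sin(a)*D[1])/.08,'y',(np.sin(a)*D[0]-np.cos(a)*D[1])/.08)
```

```text
(np.float64(324.6470588235294), np.float64(140.55203619909503)) (319.5133361816406, 330.1769104003906) [0.569  0.0242 0.04  ] [ 0.576  -0.046   0.1672] [ 0.5759 -0.045   0.1622] [-0.0071  0.0702 -0.1272] x 0.8804048892858932 y 0.04087309782611211
```

>>> send_rows(series=[[0.4, 0.02, 0, 0, 0.5], [0.88, 0.04, 0, 0, 0.5], [0.88, 0.04, 0.4, 0, 0.5], [0.88, 0.04, 0.8, 0, 0.5], [0.88, 0.04, 1, 0, 0.5], [0.88, 0.04, 1, 0, 0.5], [0.88, 0.04, 1, 0, 0.5]])

```text
time_s: 7.95
tool_pos: [0.5679, 0.0247, 0.0814]
orientation: [-0.001, 0.653, 0.757, -0.001]
ft_force: [0.4, 0.2, -0.4]
gripper_width: 0.645
grip_force: 32.3
```

Run:
```python
from seat import *
p=cap('wrist'); s=monitor.get_state(); save(p,'w3'); r=ring(p,320,330,50); T=at(p,*r[0],s['tool_pos'][2]+.005); D=np.array([.569,.0242,0])-T; a=np.radians(98.4)
print(r[0],T.round(4),s['tool_pos'].round(4),'x',(np.cos(a)*D[0]+np.sin(a)*D[1])/.08,'y',(np.sin(a)*D[0]-np.cos(a)*D[1])/.08)
```

```text
(319.5078430175781, 330.0025939941406) [0.568  0.0243 0.0878] [0.5694 0.0244 0.0828] x -0.0034917947231961647 y 0.012494775688315155
```

>>> send_rows(series=[[0, 0.01, 0.12, 0, 0.5], [0, 0.01, 0.22, 0, 0.5], [0, 0.01, 0.26, 0, 0.5], [0, 0.01, 0.28, 0, 0.5], [0, 0.01, 0.28, 0, 0.5]])

```text
time_s: 8.42
tool_pos: [0.5695, 0.0242, 0.0596]
orientation: [-0.0, 0.653, 0.757, -0.0]
ft_force: [-0.5, -0.2, -0.5]
gripper_width: 0.64
grip_force: 32.3
```

>>> send_rows(series=[[0, 0, 0.01, 0, 0.5], [0, 0, 0.02, 0, 0.5], [0, 0, 0.02, 0, 0.5]])

```text
time_s: 8.67
tool_pos: [0.57, 0.0242, 0.0592]
orientation: [0.0, 0.653, 0.757, 0.0]
ft_force: [-1.8, -0.6, 4.5]
gripper_width: 0.643
grip_force: 32.8
```

>>> send_rows(series=[[0, 0, 0, 0, 0.7], [0, 0, 0, 0, 0.75], [0, 0, 0, 0, 0.8], [0, 0, 0, 0, 0.85], [0, 0, 0, 0, 0.85]])

```text
time_s: 9.08
tool_pos: [0.5697, 0.0243, 0.058]
orientation: [-0.0, 0.653, 0.757, -0.0]
ft_force: [-0.2, 1.1, 0.5]
gripper_width: 0.845
grip_force: 0.0
```

>>> send_rows(series=[[0, 0, -0.2, 0, 0.85], [0, 0, -0.5, 0, 0.85], [0, 0, -1, 0, 1], [-0.4, 0, -1, 0, 1], [-0.8, 0, -1, 0, 1], [-0.8, 0, -1, 0, 1], [-0.8, 0, -1, 0, 1]])

```text
time_s: 9.67
tool_pos: [0.5794, -0.0402, 0.1383]
orientation: [0.0, 0.654, 0.756, 0.0]
ft_force: [-0.2, 1.0, -0.7]
gripper_width: 0.998
grip_force: 0.0
```

```bash
python3 w.py w4
```

```text
[ 0.5788 -0.0392  0.1378] yaw 98.4 cam [0.57  0.026 0.268] 371.64829954431775 319.57175939900526 243.2580720165445
tyre_disc 0.88 [319. 153. 103.  98.] [0.5703 0.0202] [0.5703 0.0221]
cap_flange 0.18 [536. 255. 119. 132.] [ 0.7447 -0.0244] [ 0.7451 -0.0223]
wheel_seat 0.88 [319. 240. 187. 334.] [ 0.5781 -0.0334] [ 0.5773 -0.0337]
wheel_seat 0.57 [317. 341.  92. 112.] [ 0.5874 -0.1061] [ 0.585  -0.1015]
```

View pics/w4.png

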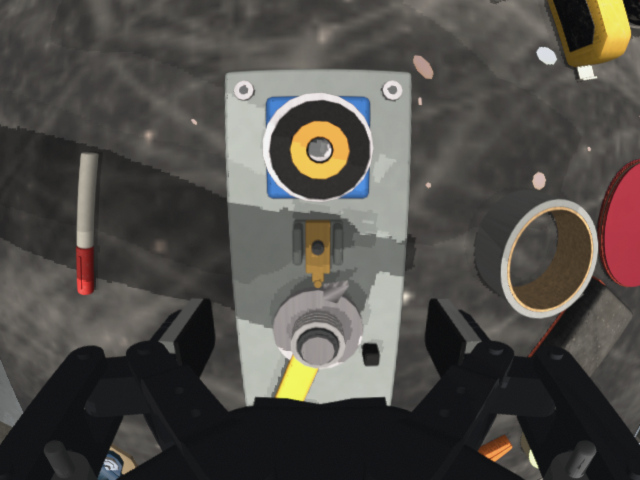

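The tyre lies on the seat with its ring at about (320,150). A thin white rim shows all round, and I'll put a number on the centring.

Run:
```python
from seat import *
p=cap('wrist'); s=monitor.get_state(); r=ring(p,320,150,32); T=at(p,*r[0],.064); print(r,T.round(4))
# dark tyre top outline and seat rim
g=p['color'].astype(int)
c=np.array(proj(p,[T[0],T[1],.064]))
P=[];Q=[]
for a in np.arange(0,360,10):
    d=np.array([np.cos(np.radians(a)),np.sin(np.radians(a))])
    rr=np.arange(34,66,.5); v=np.array([cv2.getRectSubPix(p['color'],(1,1),tuple(map(float,c+k*d)))[0,0].astype(float) for k in rr])
    mn=v.min(1); i=np.argmax(np.diff(mn)); j=np.nonzero((rr>rr[i])&(mn<130)|(rr>rr[i])&(v[:,2]-v[:,0]>40))[0]
    P.append(c+rr[i]*d)
    if len(j): Q.append((c+rr[j[0]]*d,a))
e=cv2.fitEllipse(np.array(P,np.float32)); print('tyre outline',e)
q=np.array([x[0] for x in Q],np.float32); print('seat pts',[x[1] for x in Q]); 
e=cv2.fitEllipse(q); print('seat',e,at(p,*e[0],.04).round(4))
D=np.array([.440,.200,0])-s['tool_pos'];a=np.radians(98.4);print(s['tool_pos'].round(4),'x',(np.cos(a)*D[0]+np.sin(a)*D[1])/.08,'y',(np.sin(a)*D[0]-np.cos(a)*D[1])/.08)
```

```text
((321.3423156738281, 153.6881866455078), (55.719242095947266, 58.03443908691406), 76.8974838256836) [0.5702 0.0231 0.064 ]
tyre outline ((321.6089782714844, 154.32960510253906), (99.2686767578125, 100.62944793701172), 125.86677551269531)
seat pts [np.int64(30), np.int64(40), np.int64(50), np.int64(60), np.int64(70), np.int64(80), np.int64(90), np.int64(100), np.int64(110), np.int64(120), np.int64(130), np.int64(140), np.int64(150), np.int64(160), np.int64(210), np.int64(220), np.int64(230), np.int64(240), np.int64(290), np.int64(300), np.int64(310), np.int64(320), np.int64(330)]
seat ((319.05462646484375, 152.65687561035156), (107.0526123046875, 112.45013427734375), 22.06478500366211) [0.5689 0.0229 0.04  ]
[ 0.5785 -0.038   0.1376] x 3.1961768874983982 y -1.277820895638221
```

>>> send_rows(series=[[0.4, -0.2, 0, 0, 1], [0.82, -0.43, 0, 0, 1]])

```text
time_s: 10.08
tool_pos: [0.5364, 0.0211, 0.1381]
orientation: [0.001, 0.654, 0.757, 0.001]
ft_force: [0.4, 0.4, 0.8]
gripper_width: 1.0
grip_force: 0.0
```

>>> send_rows(series=[[0.4, -0.2, 0, 0, 1], [0.82, -0.43, 0, 0, 1]])

```text
time_s: 10.25
tool_pos: [0.4907, 0.0822, 0.1379]
orientation: [-0.0, 0.653, 0.757, 0.0]
ft_force: [-0.3, 0.6, 0.3]
gripper_width: 1.003
grip_force: 0.0
```

>>> send_rows(series=[[0.4, -0.2, 0, 0, 1], [0.82, -0.42, 0, 0, 1], [0.82, -0.42, 0, 0, 1], [0.82, -0.42, 0, 0, 1]])

```text
time_s: 10.58
tool_pos: [0.4471, 0.1424, 0.1379]
orientation: [-0.0, 0.651, 0.759, -0.0]
ft_force: [0.1, -0.1, 0.1]
gripper_width: 0.999
grip_force: 0.0
```

```bash
python3 w.py w5
python3 - <<'E'
from seat import *
p=cap('wrist'); s=monitor.get_state(); g=cv2.cvtColor(p['color'],cv2.COLOR_RGB2GRAY)
u,v=proj(p,[.44,.2,.008]); print(u,v,proj(p,[.44,.2,.028]))
y0,x0=int(v)-70,int(u)-70
h=cv2.HoughCircles(g[y0:y0+140,x0:x0+140],cv2.HOUGH_GRADIENT,1,5,param1=120,param2=15,minRadius=40,maxRadius=60)[0][:3]+[x0,y0,0]
for c in h: print('disc',c,at(p,c[0],c[1],.008).round(4))
h=cv2.HoughCircles(g[y0:y0+140,x0:x0+140],cv2.HOUGH_GRADIENT,1,5,param1=100,param2=12,minRadius=18,maxRadius=34)[0][:3]+[x0,y0,0]
for c in h: print('hub',c,at(p,c[0],c[1],.028).round(4))
E
```

```text
[0.4484 0.1415 0.1381] yaw 98.6 cam [0.437 0.209 0.267] 371.64829954431775 319.57175939900526 243.2580720165445
tyre_disc 0.74 [209.  47.  83.  80.] [0.3537 0.2656] [0.3528 0.2659]
cap_flange 0.85 [322. 158.  94.  87.] [0.44   0.1997] [0.439  0.2008]
wheel_seat 0.75 [438. 368. 150.  88.] [0.5506 0.0632] [0.5239 0.0634]
317.85676638079116 152.92363224334477 (np.float64(317.74257866846364), np.float64(153.70876360556736))
disc [317.5        153.5         45.70000076] [0.4398 0.1996 0.008 ]
disc [312.5        151.5         41.59999847] [0.4362 0.2005 0.008 ]
disc [317.5        158.5         50.79999924] [0.4403 0.1961 0.008 ]
hub [318.5        152.5         23.89999962] [0.4404 0.2008 0.028 ]
hub [327.5        159.5         33.40000153] [0.4467 0.1972 0.028 ]
hub [325.5        144.5         33.40000153] [0.444  0.2066 0.028 ]
```

View pics/w5.png

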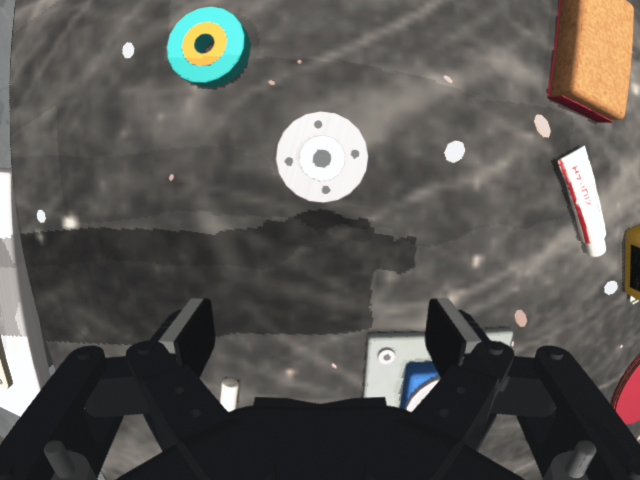

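The flange at (322,157) measures (0.440, 0.200), in agreement with the earlier estimate. I'll descend on the hub.

>>> send_rows(series=[[0.4, 0, 0, 0, 1], [0.74, 0, 0.2, 0, 1], [0.74, 0, 0.6, 0, 1], [0.74, 0, 1, 0, 1], [0.74, 0, 1, 0, 1], [0.74, 0, 1, 0, 1]])

```text
time_s: 11.33
tool_pos: [0.4388, 0.198, 0.0567]
orientation: [-0.001, 0.654, 0.757, -0.002]
ft_force: [0.4, -0.1, -0.2]
gripper_width: 1.0
grip_force: 0.0
```

Run:
```python
from seat import *
s=monitor.get_state()
D=np.array([.440,.200,0.028])-s['tool_pos'];a=np.radians(98.5);print(s['tool_pos'].round(4),'x',(np.cos(a)*D[0]+np.sin(a)*D[1])/.08,'y',(np.sin(a)*D[0]-np.cos(a)*D[1])/.08,D[2]/-.08)
```

```text
[0.4388 0.198  0.0567] x 0.022690820616544982 y 0.018845086695160128 0.3590934419111497
```

>>> send_rows(series=[[0.02, 0.02, 0.18, 0, 1], [0.02, 0.02, 0.36, 0, 1], [0.02, 0.02, 0.36, 0, 0.7], [0.02, 0.02, 0.36, 0, 0.5], [0.02, 0.02, 0.36, 0, 0.45], [0.02, 0.02, 0.36, 0, 0.4]])

```text
time_s: 11.83
tool_pos: [0.4431, 0.2012, 0.031]
orientation: [0.001, 0.653, 0.757, 0.001]
ft_force: [-0.5, -0.2, -0.4]
gripper_width: 0.453
grip_force: 0.0
```

>>> send_rows(newtons=35, series=[[0, 0, 0, 0, 0.2], [0, 0, 0, 0, 0.2], [0, 0, 0, 0, 0.2], [0, 0, 0, 0, 0.2], [0, 0, 0, 0, 0.2]])

```text
time_s: 12.25
tool_pos: [0.4424, 0.2011, 0.0309]
orientation: [0.001, 0.653, 0.757, 0.001]
ft_force: [-1.8, -0.5, 6.2]
gripper_width: 0.328
grip_force: 34.0
```

>>> send_rows(series=[[0, 0, -0.2, 0, 0.2], [0, 0, -0.6, 0, 0.2], [0, 0, -1, 0, 0.2]])

```text
time_s: 12.5
tool_pos: [0.44, 0.2005, 0.1095]
orientation: [-0.001, 0.653, 0.757, -0.001]
ft_force: [0.6, 0.2, -1.1]
gripper_width: 0.332
grip_force: 34.9
```

>>> send_rows(series=[[-0.4, 0.2, -0.4, 0, 0.2], [-0.8, 0.41, -0.7, 0, 0.2], [-0.8, 0.41, -0.7, 0, 0.2], [-0.8, 0.41, -0.7, 0, 0.2]])

```text
time_s: 12.83
tool_pos: [0.4871, 0.1415, 0.1687]
orientation: [0.003, 0.654, 0.756, 0.003]
ft_force: [-0.3, 1.0, -1.1]
gripper_width: 0.333
grip_force: 35.0
```

```bash
python3 w.py w6
```

```text
[0.4845 0.1421 0.1666] yaw 98.3 cam [0.477 0.208 0.298] 371.64829954431775 319.57175939900526 243.2580720165445
tyre_disc 0.61 [171.  55.  76.  69.] [0.3555 0.2657] [0.3542 0.2659]
tyre_disc 0.46 [364. 390.   3.  12.] [0.5503 0.0015] [0.5509 0.003 ]
cap_flange 0.86 [320. 295. 143. 129.] [0.4955 0.0931] [0.4942 0.0993]
cap_flange 0.49 [608. 242.  64.  83.] [0.7635 0.175 ] [0.7626 0.1715]
wheel_seat 0.82 [390. 365. 142. 120.] [0.5621 0.0418] [0.5545 0.053 ]
```

View pics/w6.png

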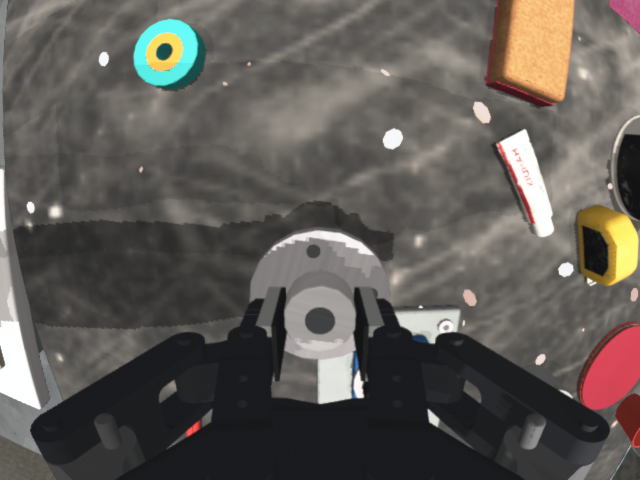

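The flange is held by its hub, with the hub hole at (320,320) and the disc spanning columns 249 to 390, top edge at row 229. I'll compare that with the projection expected for a level flange.

Run:
```python
from seat import *
p=cap('wrist'); s=monitor.get_state(); z=s['tool_pos'][2]
g=cv2.cvtColor(p['color'],cv2.COLOR_RGB2GRAY)
sub=g[305:335,304:336]; ys,xs=np.nonzero(sub<100); b=(xs.mean()+304,ys.mean()+305); H=at(p,*b,z-.003)
a=np.radians(98.4); xt=np.array([np.cos(a),np.sin(a),0]); yt=np.array([np.sin(a),-np.cos(a),0])
C=np.array([H[0],H[1],z-.0229]); m=s['tool_pos']
print(b,H.round(4),m.round(4),'off x,y',((H-m)@xt).round(4),((H-m)@yt).round(4))
print('disc pred top/left/right',[np.round(proj(p,C+k),1) for k in (.032*xt,-.032*yt,.032*yt)])
D=np.array([.5695,.0238,0])-H; print('x',D@xt/.08,'y',D@yt/.08)
e=(cv2.Canny(g,80,160)[215:245,319:323]>0); print(np.nonzero(e.any(1))[0]+215)
```

```text
(np.float64(319.5204582651391), np.float64(320.5090016366612)) [0.4814 0.1417 0.1606] [0.4812 0.143  0.1636] off x,y -0.0013 0.0
disc pred top/left/right [array([319.8, 230.6]), array([249.2, 299.4]), array([390.3, 299.7])]
x -1.6184797429084068 y 0.8736637281018155
[227 230 238]
```

>>> send_rows(series=[[-0.4, 0.2, 0, 0, 0.2], [-0.8, 0.44, 0, 0, 0.2]])

```text
time_s: 13.25
tool_pos: [0.5248, 0.0858, 0.1636]
orientation: [-0.002, 0.651, 0.759, -0.001]
ft_force: [-0.1, 0.7, -0.9]
gripper_width: 0.329
grip_force: 35.0
```

>>> send_rows(series=[[-0.4, 0.2, 0, 0, 0.2], [-0.82, 0.43, 0, 0, 0.2], [-0.82, 0.43, 0.3, 0, 0.2], [-0.82, 0.43, 0.5, 0, 0.2], [-0.82, 0.43, 0.6, 0, 0.2], [-0.82, 0.43, 0.6, 0, 0.2], [-0.82, 0.43, 0.6, 0, 0.2]])

```text
time_s: 13.83
tool_pos: [0.5699, 0.0254, 0.1163]
orientation: [-0.001, 0.653, 0.758, -0.001]
ft_force: [0.3, -0.1, -0.8]
gripper_width: 0.327
grip_force: 35.0
```

```bash
cat > c.py <<'E'
from seat import *
p=cap('wrist'); s=monitor.get_state(); z=s['tool_pos'][2]
g=cv2.cvtColor(p['color'],cv2.COLOR_RGB2GRAY)
sub=g[305:335,304:336]; ys,xs=np.nonzero(sub<100); b=(xs.mean()+304,ys.mean()+305); H=at(p,*b,z-.003)
a=np.radians(98.4); xt=np.array([np.cos(a),np.sin(a),0]); yt=np.array([np.sin(a),-np.cos(a),0])
D=np.array([.5695,.0238,0])-H; print(b,H.round(4),s['tool_pos'].round(4),'x',D@xt/.08,'y',D@yt/.08)
E
python3 c.py
```

```text
(np.float64(319.56618819776713), np.float64(320.4864433811802)) [0.5701 0.0249 0.1144] [0.571  0.0253 0.1174] x -0.012252207502423944 y -0.008800232968952265
```

>>> send_rows(series=[[-0.01, -0.01, 0.12, 0, 0.2], [-0.01, -0.01, 0.2, 0, 0.2], [-0.01, -0.01, 0.24, 0, 0.2], [-0.01, -0.01, 0.26, 0, 0.2], [-0.01, -0.01, 0.26, 0, 0.2]])

```text
time_s: 14.3
tool_pos: [0.5702, 0.0237, 0.096]
orientation: [-0.0, 0.653, 0.757, -0.0]
ft_force: [-0.2, -0.4, -1.2]
gripper_width: 0.327
grip_force: 35.0
```

>>> send_rows(series=[[0, 0, 0.01, 0, 0.2], [0, 0, 0.02, 0, 0.2], [0, 0, 0.02, 0, 0.2]])

```text
time_s: 14.55
tool_pos: [0.5708, 0.0236, 0.0951]
orientation: [0.0, 0.653, 0.757, 0.0]
ft_force: [0.5, 0.1, -1.1]
gripper_width: 0.329
grip_force: 35.0
```

>>> send_rows(series=[[0, 0, 0.01, 0, 0.2], [0, 0, 0.02, 0, 0.2], [0, 0, 0.02, 0, 0.2]])

```text
time_s: 14.8
tool_pos: [0.5709, 0.0236, 0.0949]
orientation: [0.0, 0.653, 0.757, 0.0]
ft_force: [-2.8, 0.1, 7.0]
gripper_width: 0.333
grip_force: 35.8
```

>>> send_rows(series=[[0, 0, 0, 0, 0.36], [0, 0, 0, 0, 0.4], [0, 0, 0, 0, 0.45], [0, 0, 0, 0, 0.55], [0, 0, 0, 0, 0.6]])

```text
time_s: 15.22
tool_pos: [0.5706, 0.0236, 0.0932]
orientation: [-0.0, 0.653, 0.757, -0.0]
ft_force: [0.6, 0.0, 1.2]
gripper_width: 0.596
grip_force: 0.0
```

>>> send_rows(series=[[0, 0, -0.1, 0, 0.6], [0, 0, -0.5, 0, 0.6], [0, 0, -0.9, 0, 0.6], [-0.4, 0, -1, 0, 0.8], [-0.8, 0, -1, 0, 0.8], [-0.8, 0, -1, 0, 0.8], [-0.8, 0, -1, 0, 0.8]])

```text
time_s: 15.8
tool_pos: [0.5806, -0.041, 0.1743]
orientation: [0.001, 0.654, 0.756, 0.0]
ft_force: [0.7, -0.2, -0.3]
gripper_width: 0.801
grip_force: 0.0
```

```bash
python3 w.py w7
python3 - <<'E'
from h import *
t=cap('top'); g=t['color'].astype(int); w=g[215:250,400:450]
m=((w[...,0]>120)&(w[...,0]>2*w[...,1])&(w[...,0]>2*w[...,2])); ys,xs=np.nonzero(m); print(len(xs),xs.mean()+400,ys.mean()+215,at(t,xs.mean()+400,ys.mean()+215,.106).round(4))
save(t,'top2'); a=cv2.imread('pics/w7.png'); b=cv2.imread('pics/top2.png')[190:260,290:460]
c=np.zeros((600,640,3),np.uint8); c[:340]=a[:340]; c[340:340+255]=cv2.resize(b,(620,255),interpolation=cv2.INTER_CUBIC)[:, :620].copy() if False else np.pad(cv2.resize(b,(620,255)),((0,0),(0,20),(0,0)))
cv2.imwrite('pics/w7c.png',c)
E
```

```text
[ 0.5799 -0.0401  0.1736] yaw 98.4 cam [0.571 0.025 0.304] 371.64829954431775 319.57175939900526 243.2580720165445
cap_flange 0.84 [319. 150. 105.  97.] [0.5715 0.0207] [0.5712 0.0223]
wheel_seat 0.63 [318. 241. 168. 326.] [ 0.5803 -0.0445] [ 0.5797 -0.0505]
83 422.8433734939759 234.13253012048193 [ 0.5635 -0.2068  0.106 ]
```

View pics/w7c.png

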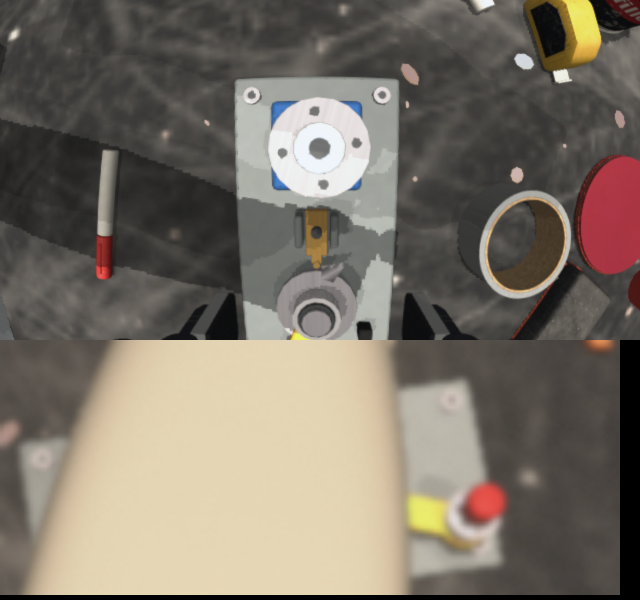

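The flange lies on the tyre, hub up, at (319,148). The knob is at rest with its blob centre at top-image pixel (423,234). Next I'll measure the stack, the pivot and the knob arc.

Run:
```python
from seat import *
p=cap('wrist'); s=monitor.get_state(); g=cv2.cvtColor(p['color'],cv2.COLOR_RGB2GRAY)
u,v=map(int,proj(p,[.5695,.0238,.092])); 
sub=g[v-9:v+10,u-9:u+10]; ys,xs=np.nonzero(sub<120); print('flange',at(p,xs.mean()+u-9,ys.mean()+v-9,.092).round(4),(u,v),len(xs))
h=cv2.HoughCircles(g[290:350,285:350],cv2.HOUGH_GRADIENT,1,5,param1=80,param2=12,minRadius=12,maxRadius=24)[0][:2]+[285,290,0]; print('pivot',h,[at(p,c[0],c[1],.064).round(4) for c in h])
a=np.radians(8.4); xb=np.array([np.cos(a),np.sin(a),0]); yb=np.array([-np.sin(a),np.cos(a),0])
K=np.array([.5635,-.2068,0])
for c in h[:1]:
    P=at(p,c[0],c[1],.064); print('knob rel pivot in bracket',(K-P)@xb,(K-P)@yb, 'seat rel', (np.array([.569,.0242,0])-P)@xb,(np.array([.569,.0242,0])-P)@yb)
```

```text
flange [0.571  0.0246 0.092 ] (318, 150) 139
pivot [[319.5        322.5         21.10000038]
 [314.5        323.5         21.20000076]] [array([ 0.5878, -0.0955,  0.064 ]), array([ 0.5844, -0.0968,  0.064 ])]
knob rel pivot in bracket -0.04032920897910214 -0.10659795090580801 seat rel -0.0011430315498886688 0.12112050135154906
```

>>> send_rows(series=[[-0.5, -0.13, 0, 0, 0.9], [-0.98, -0.25, 0, 0, 0.9]])

```text
time_s: 16.27
tool_pos: [0.5717, -0.1186, 0.1732]
orientation: [-0.0, 0.651, 0.759, -0.0]
ft_force: [0.3, -0.9, 0.0]
gripper_width: 0.901
grip_force: 0.0
```

>>> send_rows(series=[[-0.5, -0.13, 0, 0.2, 0.9], [-0.98, -0.25, 0, 0.45, 0.9], [-0.98, -0.25, 0, 0.68, 0.9], [-0.98, -0.25, 0, 0.68, 0.9], [-0.98, -0.25, 0, 0.68, 0.9]])

```text
time_s: 16.68
tool_pos: [0.5632, -0.2002, 0.173]
orientation: [-0.001, 0.776, 0.631, 0.0]
ft_force: [0.6, 0.9, -0.4]
gripper_width: 0.903
grip_force: 0.0
```

```bash
cat > k.py <<'E'
from h import *
import sys
p=cap('wrist'); s=monitor.get_state(); g=p['color'].astype(int)
m=((g[...,0]>110)&(g[...,0]>2.2*g[...,1])&(g[...,0]>2.2*g[...,2])).astype(np.uint8); m[:250]=0; m[:,:220]=0; m[:,420:]=0
n,l,st,c=cv2.connectedComponentsWithStats(m); i=1+np.argmax(st[1:,4]); print(st[i],c[i].round(1))
K=at(p,*c[i],.106); a=2*np.arctan2(s['orientation'][2],s['orientation'][1]); xt=np.array([np.cos(a),np.sin(a),0]); yt=np.array([np.sin(a),-np.cos(a),0])
D=K-s['tool_pos']; print(K.round(4),s['tool_pos'].round(4),np.degrees(a).round(1),'x',D@xt/.08,'y',D@yt/.08, s['ft_force'].round(1))
save(p,sys.argv[1])
E
python3 k.py w8
```

```text
[ 305  256   39   38 1169] [324.1 274.8]
[ 0.5646 -0.2058  0.106 ] [ 0.5633 -0.1996  0.173 ] 78.3 x -0.07271186650829302 y 0.031893306317184004 [-0.3  0.6  0.2]
```

View pics/w8.png

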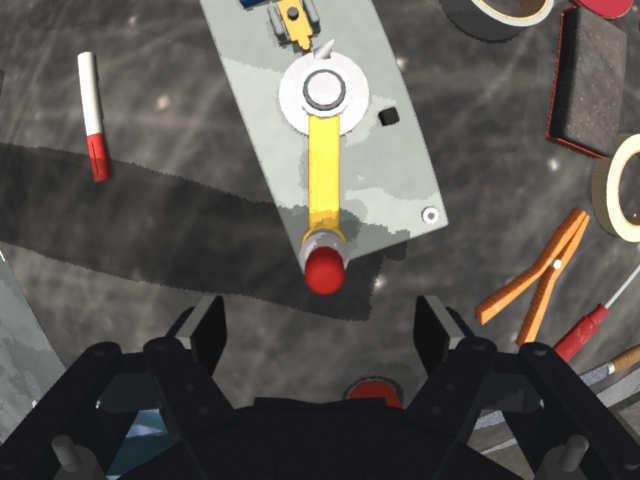

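The view shows the knob at (324,272), aligned between the fingers and along the arm axis, and the bracket is clear. I'll descend and grip it.

>>> send_rows(series=[[-0.04, 0.02, 0.3, 0, 0.9], [-0.07, 0.03, 0.6, 0, 0.9], [-0.07, 0.03, 0.9, 0, 0.9], [-0.07, 0.03, 0.94, 0, 0.7], [-0.07, 0.03, 0.94, 0, 0.5], [-0.07, 0.03, 0.94, 0, 0.4]])

```text
time_s: 17.23
tool_pos: [0.5652, -0.2057, 0.0988]
orientation: [0.0, 0.776, 0.631, 0.0]
ft_force: [0.2, -0.0, 0.6]
gripper_width: 0.484
grip_force: 0.0
```

>>> send_rows(newtons=60, series=[[0, 0, 0, 0, 0.1], [0, 0, 0, 0, 0.1], [0, 0, 0, 0, 0.1], [0, 0, 0, 0, 0.1], [0, 0, 0, 0, 0.1]])

```text
time_s: 17.65
tool_pos: [0.565, -0.2065, 0.1003]
orientation: [0.0, 0.777, 0.63, 0.0]
ft_force: [-4.0, 2.0, 5.9]
gripper_width: 0.246
grip_force: 58.7
```

>>> send_rows(series=[[0, 0.06, 0, -0.08, 0.1], [0.01, 0.12, 0, -0.16, 0.1], [0.015, 0.175, 0, -0.24, 0.1], [0.02, 0.233, 0, -0.325, 0.1], [0.02, 0.233, 0, -0.325, 0.1]])

```text
time_s: 18.07
tool_pos: [0.5836, -0.2087, 0.1003]
orientation: [0.0, 0.72, 0.694, 0.0]
ft_force: [-5.0, 2.3, 8.5]
gripper_width: 0.245
grip_force: 59.0
```

>>> send_rows(series=[[0, 0.06, 0, -0.08, 0.1], [0.01, 0.12, 0, -0.16, 0.1], [0.015, 0.175, 0, -0.24, 0.1], [0.02, 0.233, 0, -0.325, 0.1], [0.02, 0.233, 0, -0.325, 0.1]])

```text
time_s: 18.48
tool_pos: [0.6013, -0.2079, 0.1003]
orientation: [-0.001, 0.659, 0.752, -0.001]
ft_force: [-6.5, 2.2, 7.8]
gripper_width: 0.246
grip_force: 59.0
```

>>> send_rows(series=[[0, 0.06, 0, -0.08, 0.1], [0.01, 0.12, 0, -0.16, 0.1], [0.015, 0.175, 0, -0.24, 0.1], [0.02, 0.233, 0, -0.325, 0.1], [0.02, 0.233, 0, -0.325, 0.1]])

```text
time_s: 18.9
tool_pos: [0.6182, -0.2043, 0.1002]
orientation: [-0.001, 0.593, 0.805, -0.002]
ft_force: [-10.1, 0.5, 11.0]
gripper_width: 0.247
grip_force: 59.6
```

>>> send_rows(series=[[0, 0.06, 0, -0.08, 0.1], [0.01, 0.12, 0, -0.16, 0.1], [0.015, 0.175, 0, -0.24, 0.1], [0.02, 0.233, 0, -0.325, 0.1], [0.02, 0.233, 0, -0.325, 0.1]])

```text
time_s: 19.32
tool_pos: [0.6359, -0.1972, 0.1003]
orientation: [-0.001, 0.522, 0.853, -0.002]
ft_force: [-9.7, -0.6, 9.0]
gripper_width: 0.246
grip_force: 59.4
```

>>> send_rows(series=[[0, 0.02, 0, 0, 0.1], [0, 0.04, 0, -0.05, 0.1], [0, 0.04, 0, -0.05, 0.1]])

```text
time_s: 19.57
tool_pos: [0.6369, -0.1966, 0.1002]
orientation: [-0.002, 0.512, 0.859, -0.003]
ft_force: [-12.5, -1.2, 10.5]
gripper_width: 0.245
grip_force: 59.8
```

Run:
```python
from h import *
s=monitor.get_state(); d=s['tool_pos'][:2]-np.array([.5867,-.0957]); print(s['tool_pos'].round(4),s['ft_force'].round(1),np.hypot(*d),np.arctan2(d[0],-d[1])+.1934)
```

```text
[ 0.6369 -0.1966  0.1002] [-12.5  -1.2  10.5] 0.11272493964329953 0.6548101738276974
```

>>> send_rows(series=[[0, 0.015, 0, 0, 0.1], [0, 0.03, 0, -0.04, 0.1], [0, 0.03, 0, -0.04, 0.1]])

```text
time_s: 19.82
tool_pos: [0.6367, -0.1962, 0.1001]
orientation: [-0.004, 0.503, 0.864, -0.005]
ft_force: [-16.8, -3.3, 13.5]
gripper_width: 0.251
grip_force: 60.8
```

>>> send_rows(series=[[0, 0, 0, 0, 0.1], [0, 0, 0, 0, 0.1], [0, 0, 0, 0, 0.1]])

```text
time_s: 20.07
tool_pos: [0.6367, -0.1961, 0.1001]
orientation: [-0.004, 0.503, 0.864, -0.005]
ft_force: [-16.6, -3.5, 13.5]
gripper_width: 0.248
grip_force: 60.8
```

Run:
```python
from seat import *
p=cap('wrist')
for t,z in [('cap_flange',.072)]:
    for r in cut_out(t,p)[:2]: b=r['bbox']; print(t,round(r['score'],2),np.round(b),at(p,b[0],b[1],z).round(4))
u,v=proj(p,[.5705,.0242,.092]); print(u,v)
if 10<v<470:
    g=cv2.cvtColor(p['color'],cv2.COLOR_RGB2GRAY); u0,v0=int(u)-8,max(int(v)-8,0); ys,xs=np.nonzero(g[v0:v0+17,u0:u0+17]<120); print(len(xs),at(p,xs.mean()+u0,ys.mean()+v0,.092).round(4))
p=cap('scene')
for t in ['cap_flange','mixing_cup','tape_measure','sanding_block_cork','hardener_tube','marker_red','filament_tape']:
    for r in boxes_of(t,p)[:2]: print(t,round(r['score'],2),np.round(r['bbox']))
s=monitor.get_state(); print(s['tool_pos'].round(4),s['ft_force'].round(1),s['time_s'])
```

```text
cap_flange 0.19 [584. 119. 111. 145.] [ 0.7074 -0.0542  0.072 ]
430.66501304099626 -163.37201948858248
cap_flange 0.77 [314. 238.  26.  16.]
mixing_cup 0.87 [373. 194.  16.  21.]
tape_measure 0.67 [213. 267.  22.  34.]
sanding_block_cork 0.68 [205. 328.  65.  58.]
hardener_tube 0.52 [239. 289.   9.  28.]
marker_red 0.7 [393. 264.  22.  32.]
filament_tape 0.97 [264. 233.  32.  32.]
[ 0.6367 -0.1962  0.1001] [-17.4  -3.1  13.2] 20.5667
```

```bash
python3 -c "
from h import *
p=cap('scene'); print(proj(p,[.57,.0242,.076]))
print(workorder.sign_off())"
```

```text
(np.float64(312.82186090008577), np.float64(237.50435401419756))
the job is handed in; nothing more can be done
None
```

The tyre and cap flange are stacked on the wheel seat, each within about 2 mm of centre by my measurements. The knob is gripped and held back at the arm's stop, well past the pawl click, and the job is handed in at about 20.6 s.

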